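# Pitch-comb check of the stock lift's spindle

## Robot

A 6-joint arm with a two-finger parallel gripper is mounted at the origin on the work surface. World frame = base frame: x ahead of the robot, y to its left, z up, the work surface at z = 0. Lengths are in m, angles in rad, forces in N, time in s.
With the tool pointing down it reaches from about 0.225 to 0.875 m from the base axis. Payload 3.4 kg.
Tool frame: the origin (TCP) lies midway between the tips of the shut fingers; the grasp point (between the pads) lies 19 mm behind it (manip.tcp_to_grasp is the distance from the TCP to the grasp point, in m); x points along the fingers, y is the direction in which the jaws open and shut, and the axes are right-handed (so a half turn about x gives the same grasp; the last joint's range is limited). The gripper opens to 85 mm and grips with 20 to 120 N. Pads are 22 mm wide; open, the fingers measure 114 mm over their backs; the gripper's body (76 mm by 85 mm) begins 54 mm behind the grasp point. The pads swing forward as they close: fully open they stand 13 mm farther back than shut.
Start: joints at [-1.275, 0.276, 1.505, -0, 1.361, -0.121], TCP at [0.233, -0.526, 0.231] pointing down, gripper open.
Joint ranges: [-2.89, 2.89], [-0.75, 2.08], [0.22, 2.7], [-1.18, 4.32], [0.11, 2.71], [-2.7, 2.7]. Speed limits (rad/s): [2.57, 2.57, 3.14, 3.14, 3.14, 3.14].

## Interface

Orientations are given as a unit quaternion [w, x, y, z].
In Python, from rig import readout, eyes, job, manip gives the robot as it stands. The module is installed in compiled form; this text tells all that it offers.
- The arm moves only by the tool carry_out, never from a script. Its argument "deltas" is one flat list of numbers, 7 for each row, row after row: the shift along the tool's x, y, z scaled (see below), then the turn, a rotation vector about the tool's x, y, z scaled (see below), then the opening, from -1 (shut) to 1 (fully open). In form: [dx, dy, dz, ax, ay, az, grip, dx, dy, dz, ax, ay, az, grip, ...]. A call has 1 to 10 rows; each row shifts and turns the commanded pose from where the row before left it, along the tool's axes as they then stand; what a row does not reach is not made up. The controller multiplies each number of a shift by 60 mm and each number of a turn by 4 degrees. A row lasts 1/8 s, in which the tool goes at most 62.5 mm and 10.7 degrees, less where a joint would pass 70% of its speed; a pose out of reach is approached as far as the arm can. A call with a number of a shift or a turn outside -1 to 1 is refused whole. A call with a gripper value outside its range is refused whole. The fingers move at their own pace and stop on an object; "newtons" is the grip in N (left out, the last holds). Time passes only in rows, so rows that do not move let the fingers close. It gives the time, the measured TCP pose, the force and the opening at its end, in the units of the state.
- readout.get_state(): the state, without advancing time (a new reading comes with each control period).
- eyes.get_image(name): name is "scene" or "top" or "wrist"; returns a dict with "color" (420x560x3 uint8, red, green, blue), "z_map" (420x560 float32, m along the optical axis (not along the pixel's ray), 0 where there is no reading), "mtx" (3x3 intrinsics, pixels), "distortion" ([k1, k2, p1, p2, k3] as OpenCV has them; the pictures are not rectified), "origin" and "orientation" of the camera in the world. Camera axes: x right, y down, z forward; pixel columns grow to the right and rows downward; lengths in m; the calibration is good to about 2 mm. A picture is of the moment at which its call begins.
- job.sign_off(): hands the job in, once; it reports no verdict.
The state is a dict: "clock": time; "qpos": joint angles; "qd": joint speeds; "effort": joint torques, N m; "position": TCP position; "ee_rot": TCP orientation; "contact_force": force on the tool from outside, world axes, zero at the start; "moment": the same for the moment, N m; "width": finger opening in m.
Only numpy, scipy, OpenCV 4.12 (cv2) and the standard library are available. Lean on these libraries where they do the work, as an engineer would, in place of code of your own. Each camera call takes 0.05 s, during which the arm holds its last target.

## Task

Check the thread of the stock lift's spindle: take the coarse comb leaf (the one with five big teeth), set it flat on the cradle's bed beside the spindle, feel it into the thread until the teeth drop into the grooves, and press it lightly home for about a second to see that it sits flat along the spindle. Never force it: the teeth and the thread are easily bruised when they stand tip on crest. Leave it seated there, let go of it, and leave everything else on the bench where it is.

Things in the scene. Friction and masses are not known exactly. Their poses are not given: they have to be found in the camera images.
- coarse_leaf_grip (a point): Centre of the grip rib of the coarse comb leaf (loose, 0.22 kg): an upright black rib 12 mm thick (along x), 40 mm wide (y), on a flat 6 mm steel plate 50 mm wide. This point is 30 mm above the leaf's underside; the rib's top is at 44 mm; z is up. The plate reaches 13 mm behind it (+x) and 62 mm in front (-x). Starts flat on the bench, teeth towards the robot within 0.45 rad, in one of two places.
- coarse_leaf_edge (a point): Middle of the coarse leaf's straight front edge, on the underside, 62 mm in front (-x) of its rib; same axes. The edge carries five trapezoidal teeth pointing to -x: 10 mm pitch, the middle one at y = 0, each 4.4 mm long, 4.7 mm wide at the root, 3.6 mm at the tip. The tips stick out beyond this point.
- screw: Steel lift spindle, clamped fast and level. Origin on its axis, 30 mm above the bench, half-way along its thread; y along the axis, z up, x level towards the cradle's bed (away from the robot within 0.35 rad). Thread 40 mm across, 10 mm pitch, y within +-58 mm; grooves 5 mm deep, 5.5 mm wide at the crests, 4.3 at the bottom. Plain collars, 42 mm across, beyond. Where along y the grooves fall varies, unmeasured.
- bed (a point): Middle of the top of the cradle's flat steel bed, 27 mm above the bench; axes as the spindle's; 83 mm from the spindle's axis. The bed is 110 by 110 mm. A leaf lying on it is level with the spindle's axis and slides in along -x. Fully home (front edge on the crests), its grip point is 82 mm from the spindle's axis along x; with tooth tips standing on crests, 86.4 mm.
- fine_leaf_grip (a point): The fine comb leaf, loose, not needed: the same plate and grip rib, but with eight small teeth of 6 mm pitch, 3 mm long. This point lies in its rib as on the coarse leaf. To be left alone.
- nut: Loose flanged brass nut, 84 mm across and 42 mm tall, origin under its centre. To be left alone.
- jar: Loose closed glass jar, 72 mm across, 85 mm tall, origin under its centre. To be left alone.
- wrench: Loose flat steel wrench, lying along its x. To be left alone.
- tub: Loose white plastic tub, 110 mm across, 70 mm tall, origin under its centre. To be left alone.
- grease: Loose grey can, 50 mm across, 100 mm tall, origin under its centre. To be left alone.
Not all that is in view belongs to the job. What is shaped like the part that bears coarse_leaf_grip but pink is not meant.

How it is judged:
By the outcome, as a careful person would: the job done as asked, in the order asked, and still so for the second after the job is handed in, with the robot touching nothing.
It also fails if it takes over 64 s, if anything falls off the work surface, if the arm or the gripper's body presses on something with over 40 N, if the wrist force passes 120 N, or if a joint passes its speed limit or range.

## Working session

There is one attempt and no reset: what is moved stays moved. The work goes in short steps, Python scripts to look and compute and a tool call to move; the robot and the scene stay as the last step left them, time stands still between calls to the robot, and variables do not carry over. Pictures are saved under pics/ and viewed, and the job is handed in when it is done.

Besides the shell and the picture viewer there is one more tool, called after "Request:" as name(argument=value, ...) on one line, values as JSON. carry_out: Moves the arm, as the interface text tells. Its arguments: {"type":"object","properties":{"deltas":{"type":"array"},"newtons":{"type":"number"}},"required":["deltas"]}

```bash
mkdir -p pics
cat > h.py <<'E'
import numpy as np, cv2
from scipy.spatial.transform import Rotation as R
from rig import readout, eyes, job, manip
def q2m(q): return R.from_quat([q[1],q[2],q[3],q[0]]).as_matrix()
def grab(n,tag):
    im=eyes.get_image(n); cv2.imwrite(f'pics/{tag}.png',im['color'][:,:,::-1]); np.save(f'pics/{tag}.npy',im,allow_pickle=True); return im
def load(tag): return np.load(f'pics/{tag}.npy',allow_pickle=True).item()
def ray(im,uv):
    uv=np.array(uv,float).reshape(-1,1,2)
    n=cv2.undistortPoints(uv,np.array(im['mtx']),np.array(im['distortion'])).reshape(-1,2)
    M=q2m(im['orientation']); return np.array(im['origin']),np.c_[n,np.ones(len(n))]@M.T
def onz(im,uv,z):
    o,d=ray(im,uv); return o+d*((z-o[2])/d[:,2])[:,None]
def cloud(im):
    h,w=im['z_map'].shape; u,v=np.meshgrid(np.arange(w),np.arange(h))
    o,d=ray(im,np.stack([u,v],-1).reshape(-1,2)); return (o+d*im['z_map'].reshape(-1,1)).reshape(h,w,3)
def proj(im,P):
    M=q2m(im['orientation']); r=cv2.Rodrigues(M.T)[0]; t=-M.T@np.array(im['origin'])
    return cv2.projectPoints(np.array(P,float).reshape(-1,1,3),r,t,np.array(im['mtx']),np.array(im['distortion']))[0].reshape(-1,2)
E
python3 - <<'E'
from h import *
s=readout.get_state(); print(s, manip.tcp_to_grasp)
for n in ['scene','top','wrist']:
    im=grab(n,n+'0'); print(n,im['origin'],im['orientation'],im['mtx'])
E
```

```text
{'clock': 0.0, 'qpos': array([-1.27504395e+00,  2.76590044e-01,  1.50620430e+00, -1.04089432e-05,
        1.36070754e+00, -1.21002056e-01]), 'qd': array([ 0.00108097,  0.00062544,  0.00096136,  0.00068495, -0.00116338,
        0.00156804]), 'effort': array([-6.47954621e-04, -4.16782451e+01, -2.45805109e+01, -5.05406169e-04,
        1.09358280e-02,  5.20038412e-06]), 'position': array([ 0.23258067, -0.52524066,  0.2304142 ]), 'ee_rot': array([-0.1456095 , -0.69174762, -0.14695375,  0.6918726 ]), 'contact_force': array([-0.58916692, -0.96357635, -0.0073837 ]), 'moment': array([-0.01085832, -0.0164131 ,  0.003712  ]), 'width': 0.08557446881542409} 0.0187
scene [0.99376494 0.67986384 0.92459665] [-0.09690605  0.23271309  0.90377862 -0.34588732] [[391.0355845    0.         280.4955474 ]
 [  0.         391.0355845  211.45721768]
 [  0.           0.           1.        ]]
top [ 0.46799861 -0.00576822  1.26952088] [ 0.03120437 -0.69908075  0.71382712 -0.02762677] [[478.39483796   0.         288.09534659]
 [  0.         478.39483796 213.39386244]
 [  0.           0.           1.        ]]
wrist [ 0.30604152 -0.49447732  0.37358946] [ 0.1312896   0.82791059 -0.538332   -0.08675113] [[338.41985677   0.         280.86100875]
 [  0.         338.41985677 211.49758652]
 [  0.           0.           1.        ]]
```

View pics/top0.png

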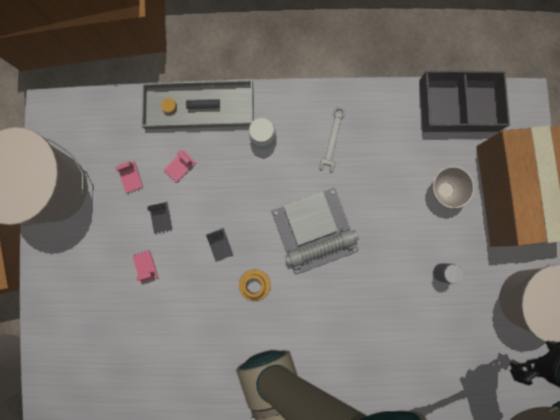

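View pics/scene0.png

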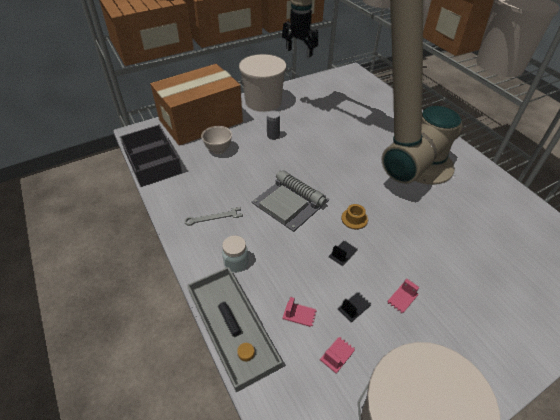

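View pics/wrist0.png

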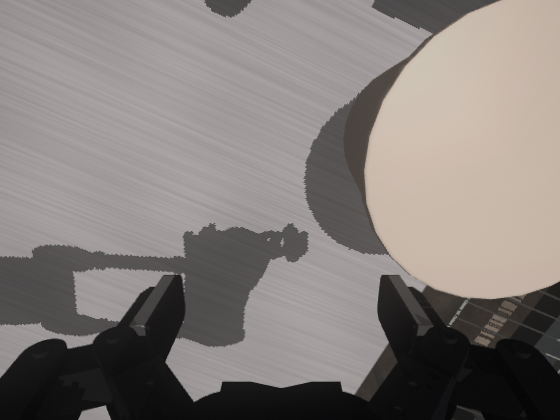

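The top view shows the spindle and cradle at about (318,235). The two black leaves are at (160,216) and (219,243), and there are three pink decoys. I'll zoom in to tell coarse from fine.

Run:
```python
from h import *
t=load('top0'); s=load('scene0')
a=cv2.resize(t['color'][195:265,140:240],(800,560),interpolation=cv2.INTER_CUBIC)
b=cv2.resize(s['color'][225:335,320:400],(436,600),interpolation=cv2.INTER_CUBIC)
c=cv2.resize(t['color'][180:280,265:365],(600,600),interpolation=cv2.INTER_CUBIC)
for n,i in zip('abc',(a,b,c)): cv2.imwrite(f'pics/z{n}.png',i[:,:,::-1])
print(onz(t,[[160,216],[219,243],[288,256],[354,238],[311,219]],0.03))
```

```text
[[ 0.57169423  0.33608235  0.03      ]
 [ 0.49810582  0.18044129  0.03      ]
 [ 0.46103123  0.00196448  0.03      ]
 [ 0.5038102  -0.17015881  0.03      ]
 [ 0.55558989 -0.05974252  0.03      ]]
```

View pics/za.png

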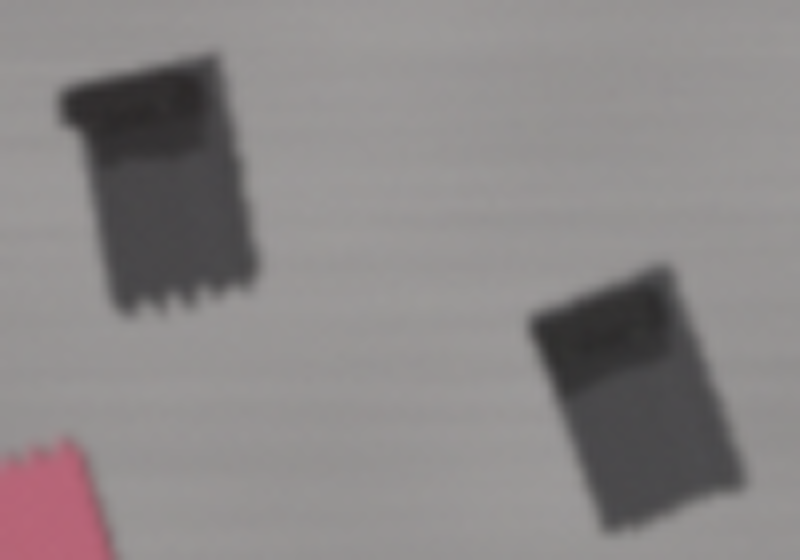

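View pics/zb.png

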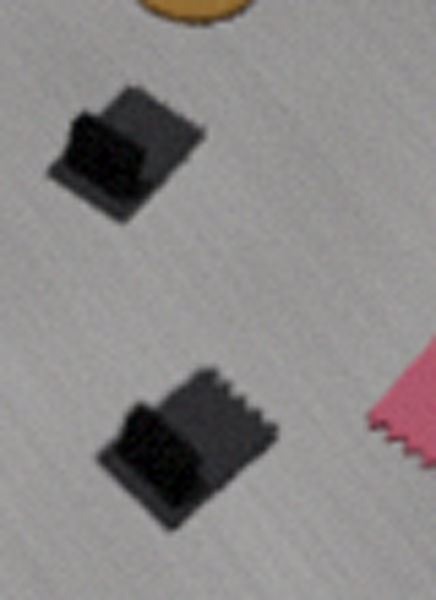

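View pics/zc.png

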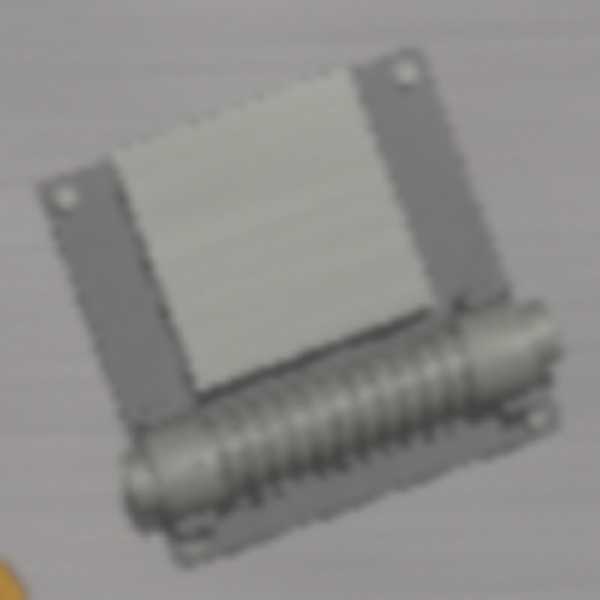

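The leaf at (160,216) has five big teeth, so it is the coarse one. Next I'll work out rough poses and the move to it.

Run:
```python
from h import *
t=load('top0')
def c(p): return [140+p[0]/8-.5,195+p[1]/8-.5]
P=onz(t,[c((218,58)),c((258,278)),c((112,305)),c((78,100))],0.006); print(P)
d=P[0]-P[1]; e=P[1]-P[2]; print('leaf x ang',np.arctan2(d[1],d[0]),'len',np.linalg.norm(d), 'front edge',np.linalg.norm(e),np.arctan2(e[0],-e[1]))
ph=np.arctan2(d[1],d[0]); x=np.array([np.cos(ph),np.sin(ph)])
print('grip',(P[1]+P[2])[:2]/2+x*.062)
def k(p): return [265+p[0]/6-.5,180+p[1]/6-.5]
S=onz(t,[k((113,157)),k((350,65)),k((435,308)),k((200,388))],0.027); print('bed',S,S.mean(0))
for i,j in ((1,2),(0,3)):
  d=S[i]-S[j]; print(np.arctan2(d[1],d[0]),np.linalg.norm(d))
for i,j in ((0,1),(3,2)):
  d=S[j]-S[i]; print(np.arctan2(d[0],-d[1]),np.linalg.norm(d))
st=readout.get_state(); M=q2m(st['ee_rot']); print(M); print(np.arctan2(M[1,1],M[0,1]))
w=load('wrist0'); print('cam in tool',M.T@(np.array(w['origin'])-st['position']), M.T@q2m(w['orientation']))
```

```text
[[0.61166916 0.32432904 0.006     ]
 [0.53757744 0.3107232  0.006     ]
 [0.52946872 0.36043945 0.006     ]
 [0.59857983 0.37226467 0.006     ]]
leaf x ang 0.18161169998202367 len 0.07533061661082577 front edge 0.05037318185286843 0.1616763078706732
grip [0.59450342 0.34677946]
bed [[ 0.59220348  0.01146211  0.027     ]
 [ 0.63036052 -0.09273119  0.027     ]
 [ 0.52351688 -0.12677163  0.027     ]
 [ 0.49110063 -0.0241468   0.027     ]] [ 0.55929538 -0.05804688  0.027     ]
0.3084329705391028 0.11213525024311852
0.3386376921361189 0.10719039164071645
0.3510457037570586 0.11096036532741671
0.30595340482846073 0.10762280434187094
[[-4.12061927e-04  4.04867434e-01 -9.14375301e-01]
 [ 1.34804948e-03 -9.14374323e-01 -4.04867609e-01]
 [-9.99999006e-01 -1.39945368e-03 -1.69002490e-04]]
-1.153962046827554
cam in tool [-0.14295486  0.00124261 -0.07963715] [[ 8.90217689e-04 -3.10955932e-01  9.50423914e-01]
 [ 9.99999467e-01  7.74644174e-04 -6.83207781e-04]
 [-5.23792835e-04  9.50424015e-01  3.10956456e-01]]
```

```bash
cat > plan.py <<'E'
from h import *
import sys
def rows(tp,tyaw,n,g,tilt=True,dec=2):
    "n rows from the current pose to TCP tp, jaw yaw tyaw, pointing down"
    s=readout.get_state(); p=np.array(s['position']); M=q2m(s['ee_rot'])
    c,sn=np.cos(tyaw),np.sin(tyaw)
    T=np.array([[0,c,sn],[0,sn,-c],[-1,0,0]])
    out=[]
    for i in range(n):
        k=n-i
        d=M.T@((np.array(tp)-p)/k)/.06
        r=np.degrees(R.from_matrix(M.T@T).as_rotvec()/k)/4
        d=np.round(d,dec); r=np.round(r,dec)
        out+=list(d)+list(r)+[g]
        p=p+M@d*.06; M=M@R.from_rotvec(np.radians(r*4)).as_matrix()
    for i in range(0,len(out),70):
        print('['+','.join('%g'%(v+0.) for v in out[i:i+70])+']')
E
python3 -c "
from plan import *
rows([.50,-.08,.2],.325,22,1)"
```

```text
[0.02,-0.23,-0.32,-0.96,0,0,1,0.02,-0.2,-0.34,-0.96,0,0,1,0.02,-0.18,-0.35,-0.96,0,0,1,0.02,-0.16,-0.36,-0.96,0,0,1,0.02,-0.13,-0.37,-0.96,0,0,1,0.02,-0.11,-0.38,-0.96,0,0,1,0.02,-0.08,-0.38,-0.96,0,0,1,0.03,-0.06,-0.39,-0.96,0,0,1,0.02,-0.03,-0.39,-0.96,0,0,1,0.03,0,-0.39,-0.96,0,0,1]
[0.02,0.02,-0.39,-0.97,0,0,1,0.03,0.05,-0.39,-0.96,0,0,1,0.02,0.07,-0.39,-0.97,0,0,1,0.03,0.1,-0.38,-0.96,0,0,1,0.02,0.13,-0.37,-0.97,0,0,1,0.03,0.15,-0.36,-0.96,0,0,1,0.02,0.18,-0.35,-0.97,0,0,1,0.03,0.2,-0.34,-0.96,0,0,1,0.02,0.22,-0.33,-0.97,-0.01,0,1,0.03,0.24,-0.31,-0.96,0,0,1]
[0.02,0.26,-0.3,-0.97,-0.01,0,1,0.03,0.29,-0.28,-0.96,0,0,1]
```

Request:
carry_out(deltas=[0.02,-0.23,-0.32,-0.96,0,0,1,0.02,-0.2,-0.34,-0.96,0,0,1,0.02,-0.18,-0.35,-0.96,0,0,1,0.02,-0.16,-0.36,-0.96,0,0,1,0.02,-0.13,-0.37,-0.96,0,0,1,0.02,-0.11,-0.38,-0.96,0,0,1,0.02,-0.08,-0.38,-0.96,0,0,1,0.03,-0.06,-0.39,-0.96,0,0,1,0.02,-0.03,-0.39,-0.96,0,0,1,0.03,0,-0.39,-0.96,0,0,1])

```text
clock: 1.4
position: [0.355, -0.3221, 0.2182]
ee_rot: [0.367, 0.604, 0.367, -0.604]
contact_force: [0.3, 0.4, 0.3]
width: 0.085
```

Request:
carry_out(deltas=[0.02,0.02,-0.39,-0.97,0,0,1,0.03,0.05,-0.39,-0.96,0,0,1,0.02,0.07,-0.39,-0.97,0,0,1,0.03,0.1,-0.38,-0.96,0,0,1,0.02,0.13,-0.37,-0.97,0,0,1,0.03,0.15,-0.36,-0.96,0,0,1,0.02,0.18,-0.35,-0.97,0,0,1,0.03,0.2,-0.34,-0.96,0,0,1,0.02,0.22,-0.33,-0.97,0,0,1,0.03,0.24,-0.31,-0.96,0,0,1])

```text
clock: 2.65
position: [0.4758, -0.1197, 0.2032]
ee_rot: [0.547, 0.449, 0.546, -0.449]
contact_force: [-0.8, 0.5, 0.0]
width: 0.0853
```

Request:
carry_out(deltas=[0.02,0.26,-0.3,-0.97,0,0,1,0.03,0.29,-0.28,-0.96,0,0,1,0,0,0,0,0,0,1])

```text
clock: 3.02
position: [0.5003, -0.0783, 0.2]
ee_rot: [0.575, 0.411, 0.575, -0.411]
contact_force: [-0.2, 0.1, -0.1]
width: 0.0855
```

```bash
python3 -c "
from h import *
grab('wrist','w1'); s=readout.get_state(); print(s['clock'],s['position'],s['qpos']);M=q2m(s['ee_rot']);print(np.arctan2(M[1,1],M[0,1]))"
```

```text
3.075 [ 0.49984808 -0.07920221  0.20005885] [-2.94282828e-01  1.93233601e-01  1.69867593e+00 -6.20435346e-04
  1.24996404e+00 -6.21573223e-01]
0.32748604613172705
```

View pics/w1.png

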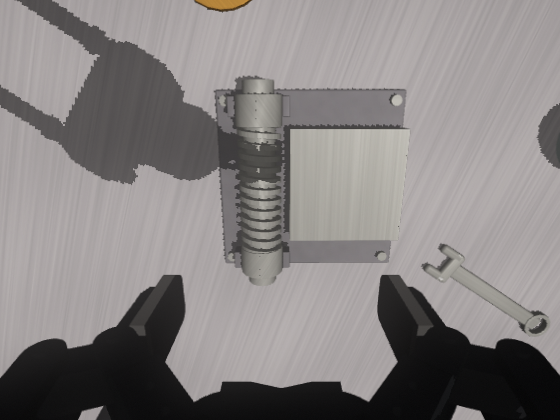

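The wrist view shows the bed with corners near (290,128), (410,128), (398,241) and (290,241). The spindle runs vertically at about u=260. I'll measure both, including the groove phase.

Run:
```python
from h import *
w=load('w1')
z=cv2.resize(w['color'][110:270,220:330],(550,800)[:2],interpolation=cv2.INTER_CUBIC)
z=cv2.resize(w['color'][120:262,225:325],(420,596),interpolation=cv2.INTER_CUBIC)
cv2.imwrite('pics/z1.png',z[:,:,::-1])
C=cloud(w)
# bed: points with z ~27mm
m=(abs(C[:,:,2]-.027)<.004)
m=m.astype(np.uint8); m[260:]=0
n,l,st,ce=cv2.connectedComponentsWithStats(cv2.morphologyEx(m,cv2.MORPH_OPEN,np.ones((5,5))))
for i in range(1,n):
  if st[i,4]>2000:
    p=C[l==i]; r=cv2.minAreaRect((p[:,:2]*1000).astype(np.float32)); print(st[i],r,p[:,2].mean())
    cn=cv2.findContours((l==i).astype(np.uint8),cv2.RETR_EXTERNAL,cv2.CHAIN_APPROX_SIMPLE)[0][0]
    print(cv2.boxPoints(cv2.minAreaRect(cn)))
P=onz(w,[[290,128],[409.5,128],[398,241],[290,241]],.027); print(P*1000, P.mean(0))
# spindle axis: points z>35mm
m=(C[:,:,2]>.040)&(C[:,:,2]<.06); m[290:]=0; m[:,:200]=0;m[:,330:]=0
p=C[m]; print(len(p),p[:,2].max())
c=p[:,:2].mean(0); u,s_,vt=np.linalg.svd(p[:,:2]-c,full_matrices=False); print('axis',c,vt[0],np.arctan2(vt[0,0],-vt[0,1]))
```

```text
[  289   128   121   113 12872] ((560.2097778320312, -58.04533386230469), (110.9854507446289, 110.89691162109375), 19.255332946777344) 0.02734497515389794
[[289. 128.]
 [409. 128.]
 [409. 240.]
 [289. 240.]]
[[ 490.22555139  -23.22988639   27.        ]
 [ 593.43526495   12.34832069   27.        ]
 [ 630.82291818  -92.89756339   27.        ]
 [ 527.13494518 -128.28456867   27.        ]] [ 0.56040467 -0.05801592  0.027     ]
6845 0.053197190288627016
axis [ 0.47854632 -0.07649359] [ 0.32618978 -0.9453043 ] 0.33227007864045616
```

View pics/z1.png

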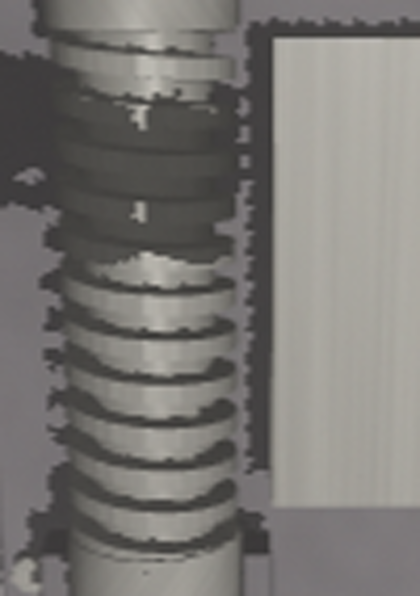

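```bash
cat > ph.py <<'E'
from h import *
def phase(tag,o=np.array([.4818,-.0853,.030]),yaw=.335,pr=True):
    w=load(tag); C=cloud(w)
    c,s=np.cos(yaw),np.sin(yaw); A=np.array([[c,-s,0],[s,c,0],[0,0,1]])
    Q=(C-o)@A
    m=(abs(Q[...,0])<.03)&(abs(Q[...,1])<.056)&(Q[...,2]>-.0)&(Q[...,2]<.026)&(w['z_map']>0)
    q=Q[m]
    a,b=cv2.fitEllipse if 0 else (0,0)
    # fit circle centre to crest/collar points
    mc=(abs(Q[...,1])>.060)&(abs(Q[...,1])<.075)&(Q[...,2]>.003)&(abs(Q[...,0])<.03)
    k=Q[mc]; L=np.c_[2*k[:,0],2*k[:,2],np.ones(len(k))]; sol=np.linalg.lstsq(L,k[:,0]**2+k[:,2]**2,rcond=None)[0]
    print('collar centre',sol[:2]*1e3,'R',np.sqrt(sol[2]+sol[0]**2+sol[1]**2)*1e3,len(k))
    r=np.hypot(q[:,0]-sol[0],q[:,2]); th=np.degrees(np.arctan2(q[:,2],q[:,0]-sol[0]))
    print('r pct',np.percentile(r*1e3,[5,25,50,75,95]))
    for lo in range(0,180,20):
        k=(th>=lo)&(th<lo+20)
        if k.sum()<30: continue
        f=np.mean((r[k]-r[k].mean())*np.exp(2j*np.pi*q[k,1]/.01))
        print(lo+10,k.sum(),'crest y(mm mod10)=%.2f'%((np.angle(f)/(2*np.pi)*10)%10),'amp %.2f'%(abs(f)*1e3), np.round(np.percentile(r[k]*1e3,[5,50,95]),1))
    return q,r,th
if __name__=='__main__':
    import sys; phase(sys.argv[1])
E
python3 ph.py w1
```

```text
collar centre [-0.45579844  0.74136417] R 20.411369371602298 1426
r pct [14.76569778 15.84754887 19.38751262 20.25198736 21.01092977]
10 158 crest y(mm mod10)=9.26 amp 1.15 [14.8 18.3 20.2]
30 404 crest y(mm mod10)=9.84 amp 1.35 [14.7 19.5 20.6]
50 623 crest y(mm mod10)=0.39 amp 1.43 [14.7 19.4 20.8]
70 784 crest y(mm mod10)=0.87 amp 1.42 [14.7 19.5 21.1]
90 837 crest y(mm mod10)=1.51 amp 1.37 [14.8 19.4 21.3]
110 771 crest y(mm mod10)=1.99 amp 1.34 [14.7 19.4 21.2]
130 590 crest y(mm mod10)=2.43 amp 1.23 [14.7 19.5 20.8]
150 365 crest y(mm mod10)=2.66 amp 1.04 [15.  19.5 20.5]
170 149 crest y(mm mod10)=3.07 amp 0.47 [15.1 18.4 20.1]
```

The depth map gives a clean helix. At the bed side (θ=0), groove centres lie at y ≡ 4.0 mm (mod 10) in my spindle frame. On to the leaf.

```bash
python3 -c "
from plan import *
rows([.594,.345,.17],.172,9,1)"
```

```text
[0.06,0.42,-0.69,0.25,0,0,1,0.05,0.41,-0.69,0.25,0,0,1,0.06,0.39,-0.7,0.25,0,0,1,0.05,0.38,-0.71,0.25,0,0,1,0.06,0.37,-0.72,0.25,0,0,1,0.05,0.36,-0.72,0.24,0,0,1,0.06,0.34,-0.73,0.25,0,0,1,0.05,0.33,-0.73,0.24,0,0,1,0.06,0.32,-0.74,0.25,0.01,0.01,1]
```

Request:
carry_out(deltas=[0.06,0.42,-0.69,0.25,0,0,1,0.05,0.41,-0.69,0.25,0,0,1,0.06,0.39,-0.7,0.25,0,0,1,0.05,0.38,-0.71,0.25,0,0,1,0.06,0.37,-0.72,0.25,0,0,1,0.05,0.36,-0.72,0.24,0,0,1,0.06,0.34,-0.73,0.25,0,0,1,0.05,0.33,-0.73,0.24,0,0,1,0.06,0.32,-0.74,0.25,0,0,1,0,0,0,0,0,0,1])

```text
clock: 4.32
position: [0.5957, 0.3461, 0.1692]
ee_rot: [0.541, 0.455, 0.541, -0.455]
contact_force: [-0.6, -0.4, -0.2]
width: 0.0854
```

```bash
python3 -c "
from h import *
grab('wrist','w2'); s=readout.get_state(); print(s['clock'],s['position'],s['contact_force']);M=q2m(s['ee_rot']);print(M,np.arctan2(M[1,1],M[0,1]))"
```

```text
4.375 [0.59536898 0.34411036 0.16937827] [-1.27716819  0.0623523   0.31583475]
[[-7.41733526e-04  9.85436907e-01  1.70039856e-01]
 [-1.34359658e-03  1.70038767e-01 -9.85436458e-01]
 [-9.99998822e-01 -9.59396227e-04  1.19790620e-03]] 0.1708690883056326
```

View pics/w2.png

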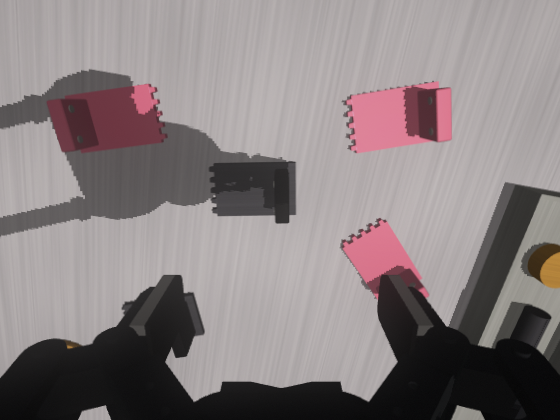

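The coarse leaf is at (213–296, 160–223) with its rib at about (282,195). I'll measure its plate and rib from depth.

Run:
```python
from h import *
w=load('w2'); C=cloud(w)
roi=np.zeros(C.shape[:2],bool); roi[150:235,200:310]=1
g=w['color'].astype(int).max(2)
m=roi&(abs(C[...,2]-.006)<.003)&(g<115)
m2=roi&(abs(C[...,2]-.044)<.006)
for k in (m,m2):
    p=C[k]; print(k.sum(),p[:,2].mean(),cv2.minAreaRect((p[:,:2]*1000).astype(np.float32)))
    print(np.argwhere(k).min(0),np.argwhere(k).max(0))
z=cv2.resize(w['color'][150:235,200:310],(770,595),interpolation=cv2.INTER_CUBIC)
cv2.imwrite('pics/z2.png',z[:,:,::-1])
```

```text
3674 0.006382281522529841 ((569.54638671875, 341.989501953125), (79.56436920166016, 50.51597595214844), 10.804572105407715)
[162 208] [215 295]
686 0.04418734774742887 ((595.3128662109375, 347.3345947265625), (12.376346588134766, 39.6815071105957), 10.263668060302734)
[175 273] [222 288]
```

View pics/z2.png

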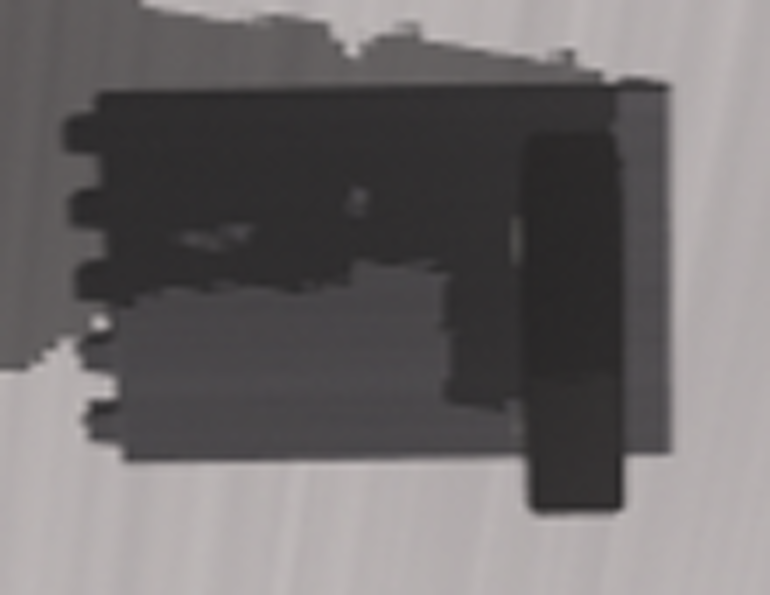

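```bash
python3 -c "
from plan import *
rows([.5955,.3472,.013],.186,8,1)"
```

```text
[0.33,0,-0.01,-0.03,0,0,1,0.33,0,-0.01,-0.03,0,0,1,0.32,0,-0.01,-0.03,0,0,1,0.33,0,0,-0.03,0,0,1,0.32,0,-0.01,-0.02,0,0,1,0.33,0,0,-0.03,0.01,0,1,0.32,0.01,-0.01,-0.02,0,0.01,1,0.33,0,0,-0.03,0.01,0,1]
```

Request:
carry_out(deltas=[0.33,0,-0.01,-0.03,0,0,1,0.33,0,-0.01,-0.03,0,0,1,0.32,0,-0.01,-0.03,0,0,1,0.33,0,0,-0.03,0,0,1,0.32,0,-0.01,-0.02,0,0,1,0.33,0,0,-0.03,0.01,0,1,0.32,0.01,-0.01,-0.02,0,0.01,1,0.33,0,0,-0.03,0.01,0,1,0,0,0,0,0,0,1], newtons=40)

```text
clock: 5.5
position: [0.5944, 0.3443, 0.0123]
ee_rot: [0.543, 0.451, 0.544, -0.453]
contact_force: [0.1, -0.5, -0.1]
width: 0.0856
```

```bash
python3 -c "
from h import *
grab('wrist','w3'); s=readout.get_state(); print(s['clock'],s['position'],s['contact_force']);M=q2m(s['ee_rot']);print(M,np.arctan2(M[1,1],M[0,1]))"
```

```text
5.55 [0.59539249 0.34504516 0.01345396] [-0.32199814 -0.31111363  0.41341506]
[[-7.79040415e-04  9.83273616e-01  1.82132889e-01]
 [ 2.35879307e-04  1.82133120e-01 -9.83273853e-01]
 [-9.99999669e-01 -7.23048691e-04 -3.73822961e-04]] 0.18315547148720965
```

View pics/w3.png

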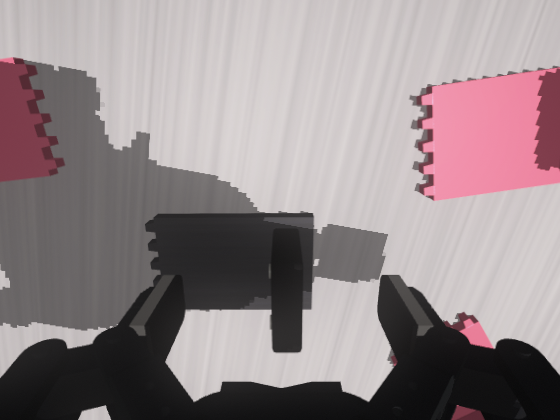

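The rib stands between the open jaws (272–302, 228–352), so I'm closing on it.

Request:
carry_out(deltas=[0,0,0,0,0,0,-1,0,0,0,0,0,0,-1,0,0,0,0,0,0,-1,0,0,0,0,0,0,-1,0,0,0,0,0,0,-1,0,0,0,0,0,0,-1,0,0,0,0,0,0,-1,0,0,0,0,0,0,-1], newtons=40)

```text
clock: 6.55
position: [0.596, 0.347, 0.0139]
ee_rot: [0.544, 0.453, 0.544, -0.451]
contact_force: [0.4, -0.0, 3.8]
width: 0.0111
```

Request:
carry_out(deltas=[-0.1,0,0,0,0,0,-1,-0.3,0,0,0,0,0,-1,-0.5,0,0,0,0,0,-1,-0.5,0,0,0,0,0,-1,-0.4,0,0,0,0,0,-1,0,0,0,0,0,0,-1])

```text
clock: 7.3
position: [0.5971, 0.3473, 0.1246]
ee_rot: [0.545, 0.454, 0.543, -0.45]
contact_force: [0.7, -0.0, -2.1]
width: 0.0112
```

```bash
python3 -c "
from h import *
grab('wrist','w4')
s=readout.get_state(); print(s['clock'],s['position'],s['contact_force']);M=q2m(s['ee_rot']);print(M,np.arctan2(M[1,1],M[0,1]),s['width'])"
```

```text
7.35 [0.59602308 0.3468084  0.1226491 ] [-0.11398477 -0.13057349 -2.73336067]
[[ 0.00238467  0.98304317  0.18335879]
 [ 0.00229747  0.18335344 -0.98304437]
 [-0.99999452  0.0027655  -0.00182127]] 0.1843973614072688 0.011241457481997308
```

View pics/w4.png

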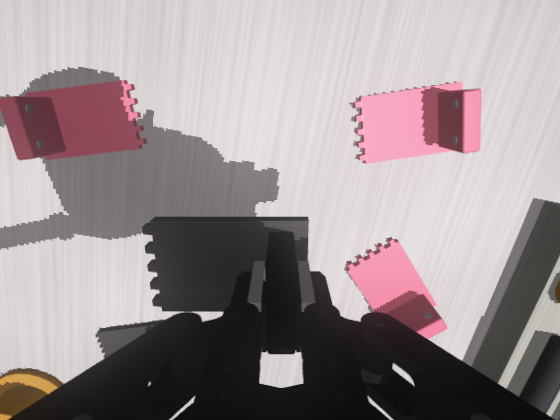

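The leaf hangs in the jaws with all five teeth visible at u≈145–160, v≈220–300. I'll measure its pose in the tool frame.

```bash
cat > leaf.py <<'E'
from h import *
import sys
def leaf(tag,vmax=308,u0=120,u1=245,v0=205):
    w=load(tag); C=cloud(w)
    # cam->tool fixed transform, from w1 settled? use nominal
    Mct=np.array([[8.9e-4,-.310956,.950424],[1,7.7e-4,-6.8e-4],[-5.2e-4,.950424,.310956]]); t=np.array([-.14295,.00124,-.07964])
    M=q2m(w['orientation']); T=((C-np.array(w['origin']))@M)@Mct.T+t
    roi=np.zeros(C.shape[:2],bool); roi[v0:vmax,u0:u1]=1
    d=T[...,0]
    m=roi&(w['z_map']>0)&(d>-.005)&(d<.02)
    p=T[m]; A=np.c_[p[:,1:],np.ones(len(p))]
    s,_,_,_=np.linalg.lstsq(A,p[:,0],rcond=None); r=p[:,0]-A@s
    k=abs(r)<.002; s=np.linalg.lstsq(A[k],p[k,0],rcond=None)[0]; r=p[k,0]-A[k]@s
    print('plate top: x=%.2fmm + %.4f*y + %.4f*z, rms %.2f n %d'%(s[2]*1e3,s[0],s[1],r.std()*1e3,k.sum()))
    p=p[k]
    # front profile: for each bin of tool z, min y
    return p,s,T,m
if __name__=='__main__':
    p,s,T,m=leaf(sys.argv[1])
    print('y',p[:,1].min()*1e3,'z',p[:,2].min()*1e3,p[:,2].max()*1e3)
    for z in np.arange(-.032,.026,.001):
        q=p[abs(p[:,2]-z)<.0006]
        if len(q): print('%.0f:%.1f'%(z*1e3,q[:,1].min()*1e3),end=' ')
    print()
E
python3 leaf.py w4
```

```text
plate top: x=7.44mm + -0.0001*y + -0.0055*z, rms 0.60 n 7856
y -65.84028183859508 z -26.56065429494997 22.104929014761076
-27:-55.7 -26:-60.8 -25:-60.6 -24:-63.3 -23:-65.1 -22:-65.5 -21:-65.7 -20:-65.2 -19:-65.2 -18:-60.3 -17:-60.8 -16:-60.5 -15:-60.7 -14:-62.7 -13:-64.9 -12:-65.3 -11:-65.1 -10:-65.2 -9:-64.8 -8:-60.9 -7:-61.1 -6:-61.1 -5:-60.7 -4:-60.7 -3:-65.0 -2:-65.4 -1:-64.9 0:-64.8 1:-65.1 2:-64.6 3:-60.4 4:-60.4 5:-60.6 6:-63.3 7:-65.2 8:-65.2 9:-65.3 10:-65.1 11:-65.8 12:-61.1 13:-60.2 14:-60.5 15:-61.0 16:-61.4 17:-65.2 18:-65.3 19:-65.4 20:-64.8 21:-64.3 22:-61.1
```

```bash
cat > geo.py <<'E'
from plan import *
Y=.335; c,s=np.cos(Y),np.sin(Y); O=np.array([.4818,-.0853])-.00046*np.array([c,s])
def W(x,y,z): 
    p=O+x*np.array([c,s])+y*np.array([-s,c]); return [p[0],p[1],z]
def S():
    st=readout.get_state(); d=np.array(st['position'][:2])-O; M=q2m(st['ee_rot'])
    F=np.array(st['contact_force']); 
    print('t %.2f tcp screw x %.2f y %.2f z %.2f yaw %.4f'%(st['clock'],1e3*(d@[c,s]),1e3*(d@[-s,c]),1e3*st['position'][2],np.arctan2(M[1,1],M[0,1])),'F screw',np.round([F[:2]@[c,s],F[:2]@[-s,c],F[2]],2),'M',np.round(st['moment'],2),'w',round(st['width'],4),'toolx',np.round(M[:,0],4))
E
python3 -c "
from geo import *
print(W(.0904,.003,.085)); rows(W(.0904,.003,.085),Y,9,-1); S()"
```

```text
[np.float64(0.5657539557387382), np.float64(-0.05289726993264323), 0.085]
[0.07,-0.19,0.72,-0.24,0,0,-1,0.07,-0.2,0.71,-0.24,0,-0.01,-1,0.07,-0.22,0.71,-0.24,0,0,-1,0.07,-0.23,0.71,-0.24,0,-0.01,-1,0.07,-0.24,0.7,-0.24,0,0,-1,0.07,-0.25,0.7,-0.24,-0.01,-0.01,-1,0.06,-0.26,0.7,-0.24,0,0,-1,0.07,-0.27,0.69,-0.24,-0.01,-0.01,-1,0.07,-0.28,0.68,-0.24,0,0,-1]
t 7.35 tcp screw x 250.40 y 370.53 z 122.65 yaw 0.1844 F screw [-0.15 -0.09 -2.73] M [ 0.01  0.01 -0.  ] w 0.0112 toolx [ 0.0024  0.0023 -1.    ]
```

Request:
carry_out(deltas=[0.07,-0.19,0.72,-0.24,0,0,-1,0.07,-0.2,0.71,-0.24,0,0,-1,0.07,-0.22,0.71,-0.24,0,0,-1,0.07,-0.23,0.71,-0.24,0,0,-1,0.07,-0.24,0.7,-0.24,0,0,-1,0.07,-0.25,0.7,-0.24,0,0,-1,0.06,-0.26,0.7,-0.24,0,0,-1,0.07,-0.27,0.69,-0.24,0,0,-1,0.07,-0.28,0.68,-0.24,0,0,-1,0,0,0,0,0,0,-1])

```text
clock: 8.6
position: [0.5641, -0.0556, 0.082]
ee_rot: [0.574, 0.411, 0.577, -0.411]
contact_force: [-0.2, 0.2, -2.2]
width: 0.0112
```

Request:
carry_out(deltas=[0,0,0,0,0,0,-1,0,0,0,0,0,0,-1])

```text
clock: 8.85
position: [0.5653, -0.0518, 0.0833]
ee_rot: [0.576, 0.41, 0.577, -0.409]
contact_force: [-0.2, 0.1, -2.2]
width: 0.0116
```

```bash
python3 -c "
from geo import *
S();grab('wrist','w5');S()"; python3 leaf.py w5; python3 ph.py w5
```

```text
t 8.85 tcp screw x 90.38 y 4.20 z 83.30 yaw 0.3362 F screw [-0.13  0.16 -2.25] M [ 0.04 -0.07  0.04] w 0.0116 toolx [-3.e-04  2.e-03 -1.e+00]
t 8.90 tcp screw x 90.49 y 4.22 z 83.45 yaw 0.3365 F screw [-0.82  0.09 -2.85] M [ 0.03 -0.09 -0.01] w 0.0113 toolx [-1.0e-04  1.8e-03 -1.0e+00]
plate top: x=7.39mm + -0.0002*y + -0.0064*z, rms 0.60 n 7858
y -65.5440961353773 z -26.590327432783617 22.367425744863652
-27:-42.9 -26:-60.5 -25:-60.5 -24:-60.6 -23:-65.1 -22:-65.0 -21:-65.0 -20:-65.1 -19:-64.4 -18:-61.0 -17:-60.4 -16:-60.8 -15:-60.7 -14:-60.8 -13:-65.0 -12:-65.1 -11:-65.0 -10:-65.1 -9:-64.6 -8:-60.5 -7:-60.8 -6:-60.8 -5:-60.4 -4:-62.9 -3:-65.2 -2:-65.2 -1:-65.1 0:-65.0 1:-65.2 2:-65.1 3:-59.9 4:-60.4 5:-60.7 6:-61.3 7:-64.9 8:-64.9 9:-65.3 10:-65.3 11:-65.5 12:-60.9 13:-60.6 14:-60.4 15:-60.8 16:-61.4 17:-64.2 18:-65.3 19:-65.3 20:-65.0 21:-65.2 22:-63.2 
collar centre [0.05930244 1.00503638] R 20.29257663156225 2324
r pct [14.8610629  16.26233944 19.41928361 20.2581017  21.04562637]
10 386 crest y(mm mod10)=9.18 amp 1.44 [14.6 19.5 20.4]
30 679 crest y(mm mod10)=9.88 amp 1.44 [14.6 19.2 20.8]
50 1360 crest y(mm mod10)=0.19 amp 1.36 [14.6 19.2 21. ]
70 2083 crest y(mm mod10)=0.55 amp 1.26 [14.8 19.5 21.2]
90 2024 crest y(mm mod10)=1.01 amp 1.17 [14.9 19.6 21.2]
110 1520 crest y(mm mod10)=1.43 amp 1.04 [15.2 19.7 21. ]
130 911 crest y(mm mod10)=1.68 amp 0.73 [15.4 19.4 20.5]
150 334 crest y(mm mod10)=2.16 amp 0.35 [15.7 18.9 20.2]
170 53 crest y(mm mod10)=3.73 amp 0.16 [16.2 18.9 19.9]
```

View pics/w5.png

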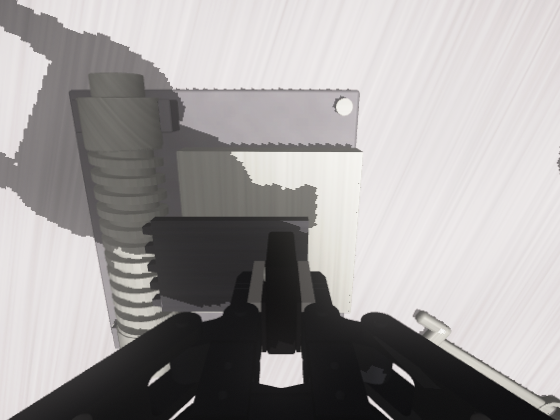

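Leaf and thread are both in view, so I'll compare teeth and grooves directly in this one image.

```bash
cat > rel.py <<'E'
from geo import *
from leaf import leaf
import sys
def rel(tag,yaw=Y,zs=.030):
    p,sl,T,m=leaf(tag)
    w=load(tag); C=cloud(w); A=np.array([[c,-s,0],[s,c,0],[0,0,1]])
    Q=(C-np.array([O[0],O[1],zs]))@A
    # leaf
    q=Q[m]; q=q[(abs(q[:,2]-np.median(q[:,2]))<.003)]
    print('leaf top z above bench %.1f'%((np.median(q[:,2])+zs)*1e3))
    xt=np.percentile(q[:,0],.5)
    prof=[]
    ys=np.arange(q[:,1].min(),q[:,1].max(),.0005)
    pr=np.array([q[abs(q[:,1]-y)<.0004][:,0].min() if (abs(q[:,1]-y)<.0004).any() else np.nan for y in ys])
    mid=np.nanmedian(pr[pr<np.nanmin(pr)+.006]); thr=(np.nanpercentile(pr,10)+np.nanpercentile(pr,75))/2
    tooth=pr<thr
    f=np.mean(tooth*np.exp(2j*np.pi*ys/.01)); print('tips x %.2f root %.2f  tooth phase y mod10 = %.2f'%(np.nanpercentile(pr,25)*1e3,np.nanpercentile(pr,80)*1e3,np.angle(f)/2/np.pi*10%10))
    # teeth centres + front slope
    e=np.flatnonzero(np.diff(tooth.astype(int))); print('edges y',np.round((ys[e]+.00025)*1e3,2))
    k=tooth&~np.isnan(pr); print('tip-line slope dx/dy %.4f'%np.polyfit(ys[k],pr[k],1)[0])
    k=q[:,1]<-.0
    # screw
    mc=(abs(Q[...,1])>.060)&(abs(Q[...,1])<.075)&(Q[...,2]>.003)&(abs(Q[...,0])<.03)
    k=Q[mc]; L=np.c_[2*k[:,0],2*k[:,2],np.ones(len(k))]; so=np.linalg.lstsq(L,k[:,0]**2+k[:,2]**2,rcond=None)[0]
    print('axis x %.2f z %.2f'%tuple(so[:2]*1e3))
    mm=(abs(Q[...,1])<.056)&(Q[...,2]>0)&(Q[...,2]<.026)&(Q[...,0]<.0235)&(Q[...,0]>-.005)
    k=Q[mm]; r=np.hypot(k[:,0]-so[0],k[:,2]-so[1]*.5); th=np.arctan2(k[:,2],k[:,0]-so[0])
    for lo,hi in ((0,20),(20,40),(0,45)):
        j=(np.degrees(th)>=lo)&(np.degrees(th)<hi)
        y0=k[j,1]-.01*th[j]/2/np.pi   # unwind helix to theta 0
        f=np.mean(np.where(r[j]>.0172,1.,-1.)*np.exp(2j*np.pi*y0/.01)) 
        # balanced: bin means
        b=((y0*1e3)%10).astype(int); bm=[ (r[j][b==i]).mean()*1e3 if (b==i).any() else np.nan for i in range(10)]
        g=np.sum((np.array(bm)-np.nanmean(bm))*np.exp(2j*np.pi*(np.arange(10)+.5)/10))
        print(lo,hi,j.sum(),'groove phase %.2f / binned %.2f'%((np.angle(f)/2/np.pi*10+5)%10,(np.angle(g)/2/np.pi*10+5)%10),np.round(bm,1))
rel(sys.argv[1])
E
python3 rel.py w5
```

```text
plate top: x=7.39mm + -0.0002*y + -0.0064*z, rms 0.60 n 7858
leaf top z above bench 75.9
tips x 24.17 root 28.70  tooth phase y mod10 = 4.19
edges y [-18.51 -13.51  -8.51  -3.01   0.99   6.99  11.99  16.99  21.49  26.99]
tip-line slope dx/dy 0.0073
axis x 0.52 z 1.01
0 20 386 groove phase 4.08 / binned 3.85 [19.9 18.1 14.9 14.9 14.9 14.9 19.6 20.  19.9 19.9]
20 40 679 groove phase 4.22 / binned 4.13 [19.7 18.1 15.4 14.8 14.9 14.9 17.  19.9 19.9 19.9]
0 45 1321 groove phase 4.15 / binned 4.06 [19.8 18.  15.3 14.9 14.9 14.9 17.6 19.9 19.9 19.9]
```

Teeth are at phase 4.2 mm and grooves at 4.0 mm, with the tips about 4 mm clear of the crests. I'm lowering towards the bed.

Request:
carry_out(deltas=[0.2,0,0,0,0,0,-1,0.2,0,0,0,0,0,-1,0.15,0,0,0,0,0,-1,0.1,0,0,0,0,0,-1,0,0,0,0,0,0,-1,0,0,0,0,0,0,-1])

```text
clock: 9.65
position: [0.5659, -0.0529, 0.0449]
ee_rot: [0.576, 0.41, 0.576, -0.409]
contact_force: [0.6, 0.7, -1.5]
width: 0.0113
```

```bash
python3 -c "
from geo import *
S();grab('wrist','w6');S()"; python3 rel.py w6
```

```text
t 9.65 tcp screw x 90.53 y 2.90 z 44.87 yaw 0.3350 F screw [ 0.74  0.47 -1.51] M [ 0.02 -0.01  0.01] w 0.0113 toolx [ 0.001   0.0013 -1.    ]
t 9.70 tcp screw x 90.60 y 2.84 z 45.05 yaw 0.3350 F screw [-0.44 -1.4  -1.99] M [ 0.06 -0.05 -0.04] w 0.0112 toolx [ 0.0014  0.0012 -1.    ]
plate top: x=7.31mm + -0.0082*y + -0.0467*z, rms 0.83 n 6631
leaf top z above bench 37.4
tips x 12.97 root 17.77  tooth phase y mod10 = 3.66
edges y [-18.77 -14.27  -8.77  -4.77   1.73   5.73  11.73  16.23  21.73  26.23
  32.23]
tip-line slope dx/dy 0.0531
axis x 0.89 z 1.48
0 20 1316 groove phase 3.76 / binned 3.83 [19.2 17.1 14.9 14.3 14.3 14.3 19.1 19.3 19.4 19.4]
20 40 1992 groove phase 3.73 / binned 3.83 [19.  17.  14.8 14.3 14.4 14.2 18.8 19.3 19.3 19.3]
0 45 3893 groove phase 3.73 / binned 3.83 [19.1 17.  14.8 14.3 14.4 14.3 18.9 19.3 19.3 19.3]
```

View pics/w6.png

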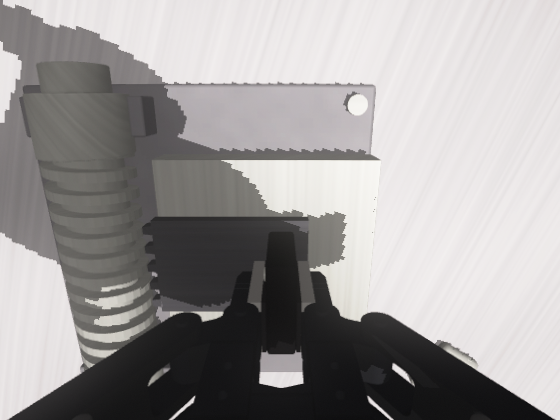

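Teeth are at 3.7 and grooves at 3.8, still aligned. Now I'll touch down gently.

Request:
carry_out(deltas=[0.03,0,0,0,0,0,-1,0.02,0,0,0,0,0,-1,0,0,0,0,0,0,-1])

```text
clock: 10.07
position: [0.5655, -0.0528, 0.0416]
ee_rot: [0.576, 0.41, 0.577, -0.409]
contact_force: [1.1, 0.4, -1.7]
width: 0.0114
```

Request:
carry_out(deltas=[0.01,0,0,0,0,0,-1,0,0,0,0,0,0,-1])

```text
clock: 10.32
position: [0.5656, -0.0528, 0.0411]
ee_rot: [0.576, 0.41, 0.577, -0.409]
contact_force: [-0.3, 0.7, -2.4]
width: 0.0116
```

Request:
carry_out(deltas=[0.01,0,0,0,0,0,-1,0,0,0,0,0,0,-1])

```text
clock: 10.58
position: [0.5657, -0.0528, 0.0408]
ee_rot: [0.576, 0.41, 0.576, -0.409]
contact_force: [-1.1, 1.0, 1.0]
width: 0.0116
```

Request:
carry_out(deltas=[0.006,0,0,0,0,0,-1,0,0,0,0,0,0,-1])

```text
clock: 10.82
position: [0.5657, -0.0528, 0.0408]
ee_rot: [0.576, 0.41, 0.576, -0.409]
contact_force: [-1.5, 0.2, 5.4]
width: 0.0111
```

```bash
sed -i "s/p,sl,T,m=leaf(tag)/p,sl,T,m=leaf(tag,u0=143,v0=215)/" rel.py; python3 -c "
from geo import *
S();grab('wrist','w7');S()"; python3 rel.py w7
python3 - <<'E'
from h import *
w=load('w7'); z=cv2.resize(w['color'][200:330,60:260],(800,520),interpolation=cv2.INTER_CUBIC); cv2.imwrite('pics/z7.png',np.clip(z[:,:,::-1].astype(int)*2,0,255))
E
```

```text
t 10.82 tcp screw x 90.39 y 3.06 z 40.81 yaw 0.3351 F screw [-1.37  0.67  5.38] M [ 0.05  0.33 -0.04] w 0.0111 toolx [ 9.0e-04  1.3e-03 -1.0e+00]
t 10.88 tcp screw x 90.39 y 3.06 z 40.84 yaw 0.3351 F screw [-1.4   0.87  5.86] M [0.06 0.3  0.05] w 0.0115 toolx [ 0.001   0.0013 -1.    ]
plate top: x=7.23mm + -0.0036*y + -0.0050*z, rms 0.63 n 7878
leaf top z above bench 33.4
tips x 20.65 root 28.36  tooth phase y mod10 = 9.93
edges y [-17.04 -13.54  -8.04  -3.04  -0.04   0.96   1.96   3.46   3.96  10.96
  11.96]
tip-line slope dx/dy 0.1113
axis x 0.88 z 1.44
0 20 1380 groove phase 3.82 / binned 3.84 [19.2 17.2 14.9 14.5 14.3 14.3 19.1 19.3 19.4 19.4]
20 40 2058 groove phase 3.73 / binned 3.82 [19.1 17.1 14.7 14.3 14.5 14.5 18.8 19.2 19.3 19.3]
0 45 4060 groove phase 3.76 / binned 3.83 [19.1 17.1 14.8 14.4 14.4 14.5 18.9 19.2 19.3 19.3][ WARN:0@0.821] global loadsave.cpp:1063 imwrite_ Unsupported depth image for selected encoder is fallbacked to CV_8U.
```

View pics/z7.png

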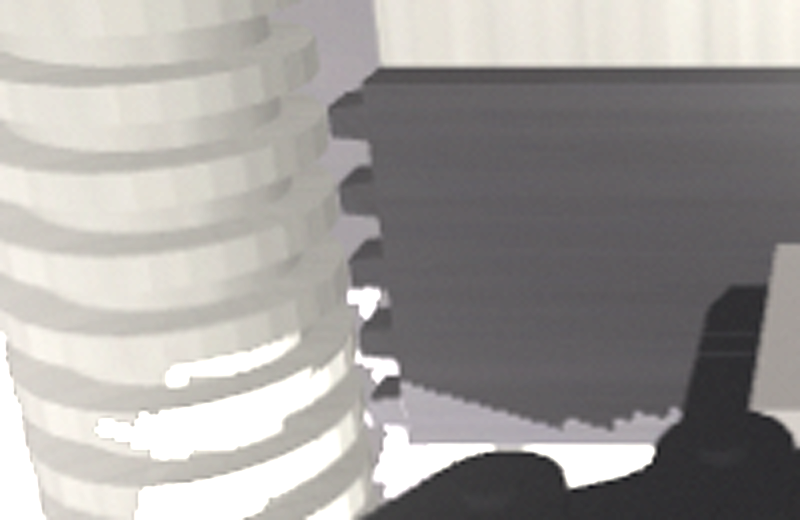

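On the bed the teeth visibly face the grooves. Next I'll slide towards the spindle in small steps, watching the force.

Request:
carry_out(deltas=[0,-0.02,0,0,0,0,-1,0,-0.02,0,0,0,0,-1,0,0,0,0,0,0,-1])

```text
clock: 11.25
position: [0.565, -0.0536, 0.0409]
ee_rot: [0.577, 0.411, 0.575, -0.409]
contact_force: [1.9, 3.2, 6.0]
width: 0.0111
```

```bash
python3 -c "
from geo import *
S()"
```

```text
t 11.25 tcp screw x 89.50 y 2.57 z 40.86 yaw 0.3347 F screw [2.88 2.41 6.03] M [ 0.35 -0.26 -0.06] w 0.0111 toolx [ 0.0041  0.0014 -1.    ]
```

Request:
carry_out(deltas=[-0.005,0,0,0,0,0,-1,0,-0.01,0,0,0,0,-1,0,0,0,0,0,0,-1])

```text
clock: 11.62
position: [0.5639, -0.0542, 0.0408]
ee_rot: [0.577, 0.41, 0.576, -0.409]
contact_force: [3.4, 1.8, 5.0]
width: 0.0114
```

```bash
python3 -c "
from geo import *
S()"
```

```text
t 11.62 tcp screw x 88.22 y 2.42 z 40.85 yaw 0.3351 F screw [3.8  0.63 5.01] M [ 0.26 -0.42 -0.04] w 0.0114 toolx [ 2.8e-03  8.0e-04 -1.0e+00]
```

Request:
carry_out(deltas=[-0.003,-0.01,0,0,0,0,-1,0,-0.01,0,0,0,0,-1,0,0,0,0,0,0,-1])

```text
clock: 12.0
position: [0.5623, -0.0545, 0.0408]
ee_rot: [0.577, 0.41, 0.576, -0.409]
contact_force: [5.1, 0.4, 4.3]
width: 0.0111
```

```bash
python3 -c "
from geo import *
S();grab('wrist','w8');S()
w=load('w8'); z=cv2.resize(w['color'][200:330,60:260],(800,520),interpolation=cv2.INTER_CUBIC); cv2.imwrite('pics/z8.png',np.clip(z[:,:,::-1].astype(int)*2,0,255).astype(np.uint8))
"
```

```text
t 12.00 tcp screw x 86.62 y 2.61 z 40.82 yaw 0.3351 F screw [ 4.96 -1.32  4.32] M [ 0.13 -0.59  0.05] w 0.0111 toolx [ 1.9e-03  9.0e-04 -1.0e+00]
t 12.05 tcp screw x 86.62 y 2.62 z 40.82 yaw 0.3351 F screw [ 4.98 -1.78  4.74] M [ 0.12 -0.66  0.  ] w 0.0114 toolx [ 1.9e-03  9.0e-04 -1.0e+00]
```

View pics/z8.png

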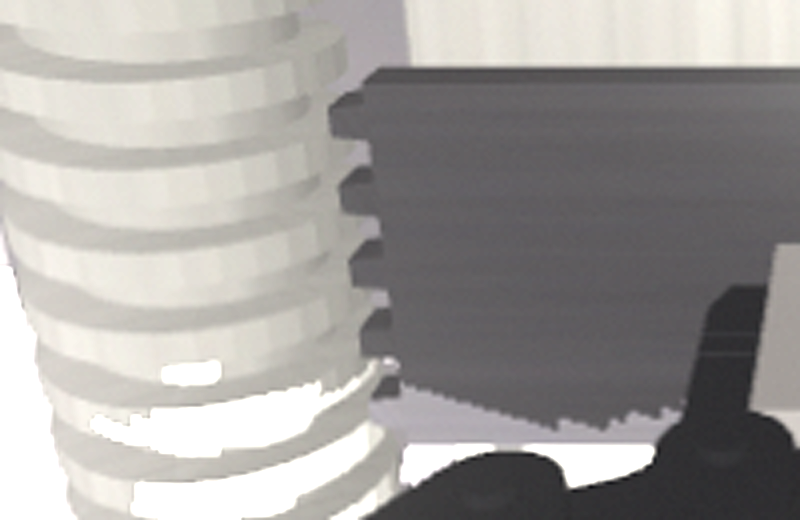

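```bash
cat > off.py <<'E'
from geo import *
import sys
def off(tag,zt=-.0010):
    w=load(tag); C=cloud(w); M=q2m(w['orientation'])
    Mct=np.array([[8.9e-4,-.310956,.950424],[1,7.7e-4,-6.8e-4],[-5.2e-4,.950424,.310956]]); t=np.array([-.14295,.00124,-.07964])
    A=np.array([[c,-s,0],[s,c,0],[0,0,1]]); o3=np.array([O[0],O[1],.03])
    f=lambda P:(np.array(P)-o3)@A
    tip=f(M@(Mct.T@(np.array([.0075,-.0651,zt])-t))+np.array(w['origin']))
    Q=f(C)
    mc=(Q[...,1]>.060)&(Q[...,1]<.075)&(Q[...,2]>.003)&(abs(Q[...,0])<.03)
    k=Q[mc]; L=np.c_[2*k[:,0],2*k[:,2],np.ones(len(k))]; so=np.linalg.lstsq(L,k[:,0]**2+k[:,2]**2,rcond=None)[0]
    mm=(abs(Q[...,1])<.056)&(Q[...,2]>.005)&(Q[...,2]<.026)&(Q[...,0]<.0235)&(Q[...,0]>-.005)
    k=Q[mm]; x0=so[0]; r=np.hypot(k[:,0]-x0,k[:,2]-so[1]); th=np.arctan2(k[:,2],k[:,0]-x0)
    j=(np.degrees(th)>=10)&(np.degrees(th)<50)
    y0=k[j,1]-.01*th[j]/2/np.pi; rr=r[j]
    b=((y0*2e3)%20).astype(int); bm=np.array([np.median(rr[b==i])*1e3 if (b==i).any() else np.nan for i in range(20)])
    g=np.nansum((bm-np.nanmean(bm))*np.exp(2j*np.pi*(np.arange(20)+.5)/20))
    gp=(np.angle(g)/2/np.pi*10+5)%10
    print(tag,'tip y %.2f x-from-axis %.2f'%(tip[1]*1e3,(tip[0]-so[0])*1e3),'groove %.2f'%gp,'tooth-groove %.2f'%((tip[1]*1e3-gp+5)%10-5)); print(np.round(bm,1))
for a in sys.argv[1:]: off(a)
E
python3 off.py w5 w6 w7 w8
```

```text
w5 tip y 4.09 x-from-axis 23.59 groove 4.12 tooth-groove -0.03
[19.5 19.4 19.3 16.7 14.7 14.7 14.5 14.7 14.6 14.7 14.7 14.4 14.6 19.1
 19.6 19.6 19.6 19.6 19.7 19.7]
w6 tip y 2.82 x-from-axis 23.44 groove 3.86 tooth-groove -1.05
[18.9 18.8 17.9 16.1 14.3 14.  14.  13.9 14.  14.  14.  14.  18.  18.6
 18.9 19.  19.  18.9 18.9 18.9]
w7 tip y 2.99 x-from-axis 23.29 groove 3.87 tooth-groove -0.87
[19.  18.8 17.8 16.2 14.4 14.  14.  14.1 14.2 14.2 14.2 14.1 18.1 18.5
 18.9 18.9 19.  18.9 19.  19. ]
w8 tip y 2.53 x-from-axis 19.55 groove 3.84 tooth-groove -1.31
[19.  18.9 17.8 16.1 14.4 13.9 14.1 14.  14.2 14.1 14.1 14.3 18.4 18.6
 18.9 18.9 18.9 18.9 18.9 18.9]
```

Run:
```python
from h import *
for tag in ['w4','w5','w6','w7','w8']:
    w=load(tag); g=w['color'].astype(int).max(2)
    # column brightness profiles along tooth columns
    print(tag,g[215:302,152].tolist()) if tag in('w5','w8') else None
    M=q2m(w['orientation']); print(tag,np.round(w['origin'],4),np.round(np.degrees(R.from_matrix(M).as_euler('xyz')),2))
```

```text
w4 [0.5822 0.4239 0.2679] [162.09  -0.33  10.59]
w5 [98, 98, 98, 92, 54, 45, 52, 53, 52, 53, 53, 53, 54, 53, 54, 53, 54, 53, 54, 56, 72, 70, 71, 79, 89, 87, 64, 48, 49, 48, 51, 55, 55, 55, 55, 55, 55, 56, 76, 148, 174, 164, 88, 87, 72, 50, 51, 50, 51, 53, 58, 58, 58, 58, 58, 59, 66, 86, 92, 90, 90, 130, 191, 171, 99, 53, 54, 55, 59, 60, 61, 60, 60, 62, 76, 90, 127, 179, 194, 193, 193, 193, 193, 159, 102, 117, 110]
w5 [0.5395 0.022  0.2265] [1.6206e+02 1.0000e-02 1.9290e+01]
w6 [0.54   0.0209 0.188 ] [ 1.6199e+02 -6.0000e-02  1.9230e+01]
w7 [0.5398 0.0211 0.1839] [ 1.6199e+02 -5.0000e-02  1.9240e+01]
w8 [88, 88, 87, 71, 44, 43, 51, 52, 51, 52, 51, 52, 52, 52, 51, 51, 52, 51, 51, 51, 53, 66, 66, 66, 73, 71, 58, 44, 43, 44, 45, 51, 50, 50, 49, 49, 49, 49, 54, 76, 83, 84, 84, 82, 69, 42, 43, 43, 43, 46, 51, 51, 52, 51, 52, 52, 57, 72, 79, 82, 84, 84, 85, 76, 50, 45, 45, 48, 53, 53, 54, 53, 53, 55, 70, 98, 119, 119, 113, 96, 85, 86, 85, 80, 77, 85, 93]
w8 [0.5363 0.0194 0.1839] [ 1.6195e+02 -1.0000e-01  1.9230e+01]
```

The teeth sit in the same pixels as before, so nothing slipped in the grip. The arm settled about 1.1 mm low along the spindle after the hover picture, though. I'll back off slightly, shift +1.1 mm along the spindle, and check again.

Request:
carry_out(deltas=[-0.003,0.025,0,0,0,0,-1,0,0,-0.018,0,0,0,-1,0,0,-0.01,0,0,0,-1,0,0,0,0,0,0,-1])

```text
clock: 12.55
position: [0.5618, -0.0535, 0.0408]
ee_rot: [0.577, 0.409, 0.577, -0.41]
contact_force: [2.3, -3.0, 5.5]
width: 0.0112
```

```bash
python3 -c "
from geo import *
S();grab('wrist','w9');S()"; python3 off.py w9
```

```text
t 12.55 tcp screw x 86.49 y 3.75 z 40.83 yaw 0.3363 F screw [ 1.17 -3.59  5.5 ] M [-0.49 -0.33  0.05] w 0.0112 toolx [-9.e-04 -1.e-03 -1.e+00]
t 12.60 tcp screw x 86.47 y 3.75 z 40.82 yaw 0.3362 F screw [ 0.53 -4.38  5.84] M [-0.47 -0.34  0.05] w 0.0114 toolx [-1.e-03 -9.e-04 -1.e+00]
w9 tip y 3.59 x-from-axis 19.38 groove 3.85 tooth-groove -0.25
[19.  18.8 17.9 16.1 14.4 14.  14.  14.1 14.  14.1 14.1 14.4 18.1 18.6
 18.9 19.  19.  19.  19.  18.9]
```

Offset is now about −0.2 mm, and the drag that was loading the arm has gone. I'll feel in.

Request:
carry_out(deltas=[0,-0.02,0,0,0,0,-1,0,-0.01,0,0,0,0,-1,0,0,0,0,0,0,-1])

```text
clock: 12.98
position: [0.5608, -0.0532, 0.0408]
ee_rot: [0.576, 0.41, 0.576, -0.409]
contact_force: [3.3, -2.7, 4.6]
width: 0.0114
```

```bash
python3 -c "
from geo import *
S()"
```

```text
t 12.97 tcp screw x 85.65 y 4.38 z 40.81 yaw 0.3355 F screw [ 2.27 -3.64  4.6 ] M [-0.32 -0.55  0.03] w 0.0114 toolx [ 5.e-04  6.e-04 -1.e+00]
```

Request:
carry_out(deltas=[0,-0.015,0,0,0,0,-1,0,0,0,0,0,0,-1])

```text
clock: 13.22
position: [0.56, -0.0529, 0.0408]
ee_rot: [0.576, 0.41, 0.577, -0.409]
contact_force: [3.4, -0.2, 4.2]
width: 0.0115
```

```bash
python3 -c "
from geo import *
S()"
```

```text
t 13.22 tcp screw x 84.91 y 4.88 z 40.83 yaw 0.3352 F screw [ 3.18 -1.3   4.2 ] M [-0.16 -0.55 -0.01] w 0.0115 toolx [ 5.0e-04  1.5e-03 -1.0e+00]
```

```bash
python3 -c "
from geo import *
grab('wrist','w10');S()"; python3 off.py w10; python3 -c "
from h import *
w=load('w10'); z=cv2.resize(w['color'][200:310,60:220],(800,550),interpolation=cv2.INTER_CUBIC); cv2.imwrite('pics/z10.png',np.clip(z[:,:,::-1].astype(int)*2,0,255).astype(np.uint8))"
```

```text
t 13.28 tcp screw x 84.93 y 4.85 z 40.84 yaw 0.3352 F screw [ 3.77 -2.61  5.46] M [-0.14 -0.59  0.02] w 0.0114 toolx [ 5.0e-04  1.4e-03 -1.0e+00]
w10 tip y 4.79 x-from-axis 17.90 groove 3.82 tooth-groove 0.97
[19.1 18.9 17.7 16.1 14.4 14.1 14.  14.2 14.3 14.2 14.2 14.2 18.5 18.7
 19.  19.1 19.1 19.1 19.2 19. ]
```

View pics/z10.png

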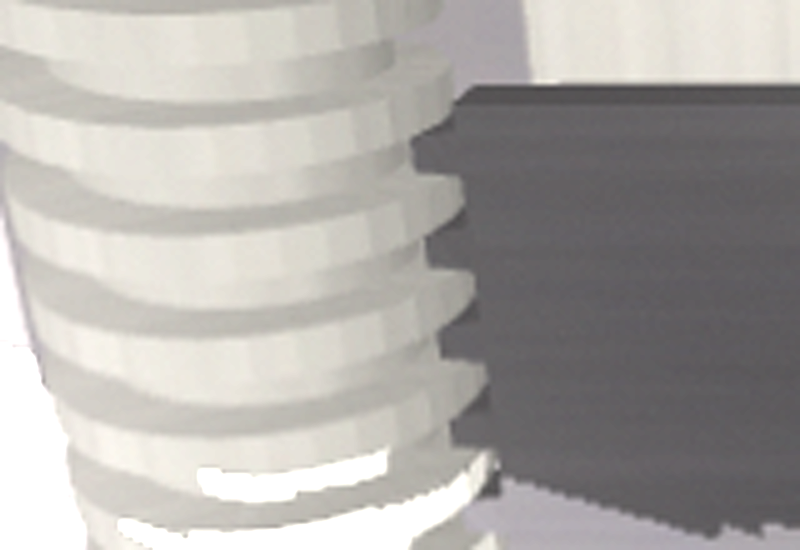

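The teeth are in the grooves, partly seated, with a slight side load of −2.6 N along the spindle. I'll relieve that first and then carry on inward.

Request:
carry_out(deltas=[0,0,0.01,0,0,0,-1,0,-0.01,0,0,0,0,-1,0,0,0,0,0,0,-1])

```text
clock: 13.65
position: [0.5595, -0.053, 0.0408]
ee_rot: [0.576, 0.41, 0.577, -0.409]
contact_force: [4.3, 1.2, 4.6]
width: 0.0113
```

```bash
python3 -c "
from geo import *
S()"
```

```text
t 13.65 tcp screw x 84.49 y 4.90 z 40.81 yaw 0.3349 F screw [ 4.41 -0.31  4.55] M [ 0.09 -0.59  0.01] w 0.0113 toolx [ 5.0e-04  2.5e-03 -1.0e+00]
```

Request:
carry_out(deltas=[0,-0.01,0,0,0,0,-1,0,0,0,0,0,0,-1])

```text
clock: 13.9
position: [0.559, -0.0532, 0.0408]
ee_rot: [0.576, 0.411, 0.577, -0.409]
contact_force: [3.7, 2.4, 5.3]
width: 0.0112
```

```bash
python3 -c "
from geo import *
S()"
```

```text
t 13.90 tcp screw x 83.94 y 4.89 z 40.83 yaw 0.3349 F screw [4.3  1.07 5.34] M [ 0.16 -0.55 -0.  ] w 0.0112 toolx [ 6.0e-04  2.5e-03 -1.0e+00]
```

Request:
carry_out(deltas=[0,-0.01,0,0,0,0,-1,0,0,0,0,0,0,-1])

```text
clock: 14.15
position: [0.5585, -0.0535, 0.0408]
ee_rot: [0.576, 0.411, 0.577, -0.409]
contact_force: [3.9, 1.6, 5.4]
width: 0.0111
```

Request:
carry_out(deltas=[0,-0.01,0,0,0,0,-1,0,0,0,0,0,0,-1])

```text
clock: 14.4
position: [0.558, -0.0538, 0.0408]
ee_rot: [0.576, 0.411, 0.577, -0.409]
contact_force: [4.5, 1.4, 5.4]
width: 0.0115
```

```bash
python3 -c "
from geo import *
S();grab('wrist','w11')"; python3 off.py w11; python3 -c "
from h import *
w=load('w11'); z=cv2.resize(w['color'][200:310,60:220],(800,550),interpolation=cv2.INTER_CUBIC); cv2.imwrite('pics/z11.png',np.clip(z[:,:,::-1].astype(int)*2,0,255).astype(np.uint8))"
```

```text
t 14.40 tcp screw x 82.78 y 4.73 z 40.84 yaw 0.3348 F screw [ 4.68 -0.11  5.42] M [ 0.16 -0.63  0.01] w 0.0115 toolx [ 7.0e-04  2.3e-03 -1.0e+00]
w11 tip y 4.71 x-from-axis 15.80 groove 3.81 tooth-groove 0.90
[19.2 19.  18.  16.1 14.5 14.3 14.2 14.3 14.3 14.4 14.4 14.7 18.3 18.9
 19.1 19.2 19.3 19.2 19.2 19.2]
```

View pics/z11.png

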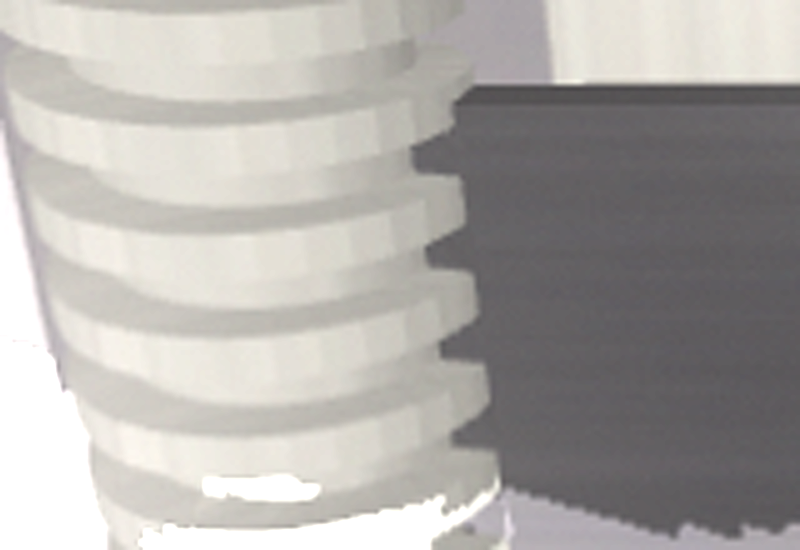

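Request:
carry_out(deltas=[0,-0.01,0,0,0,0,-1,0,0,0,0,0,0,-1])

```text
clock: 14.7
position: [0.5576, -0.054, 0.0408]
ee_rot: [0.576, 0.411, 0.576, -0.409]
contact_force: [4.0, 2.4, 5.4]
width: 0.0112
```

Request:
carry_out(deltas=[0,-0.01,0,0,0,0,-1,0,0,0,0,0,0,-1])

```text
clock: 14.95
position: [0.5576, -0.054, 0.0409]
ee_rot: [0.576, 0.411, 0.576, -0.409]
contact_force: [6.0, 2.2, 4.6]
width: 0.0117
```

```bash
python3 -c "
from geo import *
S()"
```

```text
t 14.95 tcp screw x 82.29 y 4.63 z 40.89 yaw 0.3344 F screw [6.43 0.11 4.59] M [ 0.32 -0.73 -0.06] w 0.0117 toolx [ 0.0022  0.0027 -1.    ]
```

Motion has stopped at 82.3 mm with the force rising, so the front edge is on the crests. Now a light press, held for more than a second.

Request:
carry_out(deltas=[0,-0.01,0,0,0,0,-1,0,-0.01,0,0,0,0,-1,0,0,0,0,0,0,-1])

```text
clock: 15.32
position: [0.5575, -0.0541, 0.041]
ee_rot: [0.577, 0.412, 0.576, -0.408]
contact_force: [6.6, 3.3, 2.9]
width: 0.0113
```

```bash
python3 -c "
from geo import *
S()"
```

```text
t 15.32 tcp screw x 82.20 y 4.53 z 41.04 yaw 0.3338 F screw [7.35 0.98 2.87] M [ 0.52 -1.11 -0.03] w 0.0113 toolx [ 0.0043  0.0031 -1.    ]
```

Request:
carry_out(deltas=[0.004,-0.015,0,0,0,0,-1,0,0,0,0,0,0,-1,0,0,0,0,0,0,-1,0,0,0,0,0,0,-1,0,0,0,0,0,0,-1])

```text
clock: 15.95
position: [0.5574, -0.0542, 0.0411]
ee_rot: [0.577, 0.412, 0.575, -0.408]
contact_force: [8.4, 3.9, 4.1]
width: 0.0114
```

```bash
python3 -c "
from geo import *
S()"
```

```text
t 15.95 tcp screw x 82.11 y 4.45 z 41.08 yaw 0.3334 F screw [9.26 0.91 4.15] M [ 0.7  -1.31 -0.04] w 0.0114 toolx [ 0.006   0.0035 -1.    ]
```

Request:
carry_out(deltas=[0,0,0,0,0,0,-1,0,0,0,0,0,0,-1,0,0,0,0,0,0,-1,0,0,0,0,0,0,-1,0,0,0,0,0,0,-1,0,0,0,0,0,0,-1,0,0,0,0,0,0,-1])

```text
clock: 16.82
position: [0.5574, -0.0542, 0.0411]
ee_rot: [0.577, 0.412, 0.575, -0.408]
contact_force: [8.2, 4.2, 4.4]
width: 0.0114
```

```bash
python3 -c "
from geo import *
S();grab('wrist','w12')"; python3 off.py w12; python3 -c "
from h import *
w=load('w12'); z=cv2.resize(w['color'][200:310,60:220],(800,550),interpolation=cv2.INTER_CUBIC); cv2.imwrite('pics/z12.png',np.clip(z[:,:,::-1].astype(int)*2,0,255).astype(np.uint8))"
```

```text
t 16.82 tcp screw x 82.10 y 4.48 z 41.08 yaw 0.3334 F screw [9.15 1.25 4.41] M [ 0.71 -1.25 -0.12] w 0.0114 toolx [ 0.0059  0.0035 -1.    ]
w12 tip y 4.51 x-from-axis 15.20 groove 3.83 tooth-groove 0.68
[19.1 19.  17.9 16.1 14.4 14.2 14.1 14.2 14.2 14.2 14.3 14.4 18.3 18.8
 19.  19.  19.2 19.2 19.1 19.2]
```

View pics/z12.png

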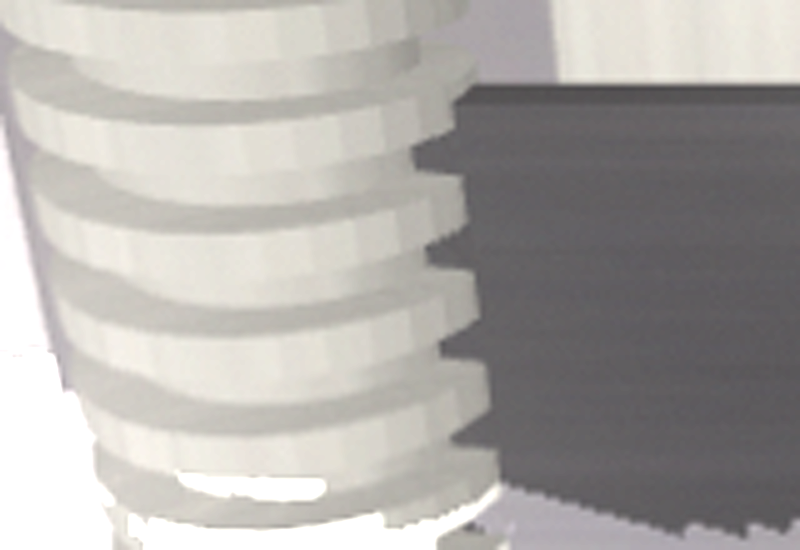

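All five teeth are fully in, with no gap along the front edge, after more than 1.25 s at about 9 N. I'll relax the stored load before opening the jaws.

Request:
carry_out(deltas=[0,0.02,0,0,0,0,-1,0,0.02,0,0,0,0,-1,0,0.01,0,0,0,0,-1,-0.003,0,0,0,0,0,-1,0,0,0,0,0,0,-1])

```text
clock: 17.5
position: [0.5575, -0.0541, 0.0408]
ee_rot: [0.576, 0.41, 0.577, -0.409]
contact_force: [3.6, 0.8, 4.8]
width: 0.0115
```

```bash
python3 -c "
from geo import *
S()"
```

```text
t 17.50 tcp screw x 82.24 y 4.54 z 40.81 yaw 0.3345 F screw [ 3.66 -0.38  4.84] M [ 0.1  -0.59 -0.08] w 0.0115 toolx [ 4.e-04  2.e-03 -1.e+00]
```

Request:
carry_out(deltas=[0,0,0,0,0,0,-0.7,0,0,0,0,0,0,-0.5,0,0,0,0,0,0,-0.3,0,0,0,0,0,0,-0.1,0,0,0,0,0,0,-0.1,0,0,0,0,0,0,-0.1])

```text
clock: 18.25
position: [0.5574, -0.0545, 0.0406]
ee_rot: [0.576, 0.41, 0.577, -0.409]
contact_force: [0.6, 0.2, 0.9]
width: 0.0381
```

```bash
python3 -c "
from geo import *
S();grab('wrist','w13')"
```

```text
t 18.25 tcp screw x 82.00 y 4.25 z 40.62 yaw 0.3351 F screw [ 0.65 -0.02  0.86] M [0.02 0.01 0.  ] w 0.0381 toolx [ 0.      0.0015 -1.    ]
```

View pics/w13.png

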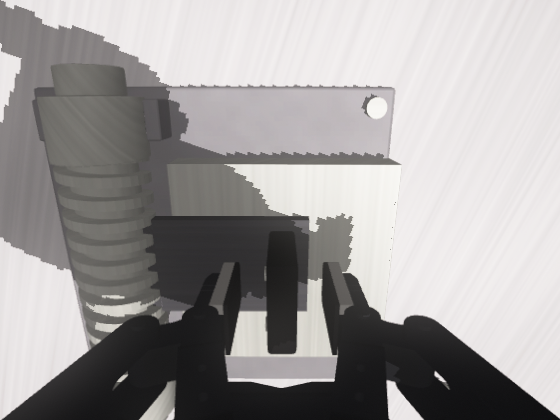

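The jaws are clear of the rib on both sides (gaps at u≈240–267 and 298–322), and the leaf is still home. I'm rising straight up.

Request:
carry_out(deltas=[-0.1,0,0,0,0,0,-0.1,-0.3,0,0,0,0,0,-0.1,-0.5,0,0,0,0,0,-0.1,-0.6,0,0,0,0,0,-0.1,-0.6,0,0,0,0,0,-0.1,-0.5,0,0,0,0,0,-0.1,0,0,0,0,0,0,-0.1,0,0,0,0,0,0,-0.1])

```text
clock: 19.3
position: [0.5569, -0.0545, 0.1961]
ee_rot: [0.576, 0.41, 0.577, -0.409]
contact_force: [0.1, 0.2, -0.7]
width: 0.0383
```

Run:
```python
from geo import *
S();w=grab('wrist','w14'); t=grab('top','top1'); S()
C=cloud(w); A=np.array([[c,-s,0],[s,c,0],[0,0,1]]); Q=(C-np.array([O[0],O[1],.0]))@A
m=(abs(Q[...,2]-.071)<.006)&(abs(Q[...,0]-.082)<.03)&(abs(Q[...,1])<.05)
p=Q[m]; print('rib',m.sum(),cv2.minAreaRect((p[:,:2]*1e3).astype(np.float32)))
m=(abs(Q[...,2]-.033)<.0022)&(Q[...,0]>.03)&(Q[...,0]<.12)&(abs(Q[...,1])<.045)&(w['color'].max(2)<115)
p=Q[m]; print('plate',m.sum(),cv2.minAreaRect((p[:,:2]*1e3).astype(np.float32)),p[:,2].mean(),np.linalg.lstsq(np.c_[p[:,:2],np.ones(len(p))],p[:,2],rcond=None)[0])
k=(np.abs(Q[...,1])>.060)&(abs(Q[...,1])<.075)&(Q[...,2]>.033)&(abs(Q[...,0])<.03); k=Q[k]
L=np.c_[2*k[:,0],2*k[:,2],np.ones(len(k))]; print('axis',np.linalg.lstsq(L,k[:,0]**2+k[:,2]**2,rcond=None)[0][:2]*1e3)
d=np.abs(t['color'].astype(int)-load('top0')['color'].astype(int)).max(2)
cv2.imwrite('pics/d.png',(d>40).astype(np.uint8)*255)
```

```text
t 19.30 tcp screw x 81.50 y 4.36 z 196.14 yaw 0.3351 F screw [ 0.15  0.21 -0.67] M [ 0.07 -0.02  0.03] w 0.0383 toolx [-7.0e-04  1.7e-03 -1.0e+00]
t 19.40 tcp screw x 81.21 y 4.53 z 195.35 yaw 0.3351 F screw [ 0.62  0.87 -0.04] M [0.02 0.02 0.01] w 0.0385 toolx [-0.0023  0.002  -1.    ]
rib 666 ((81.91344451904297, 4.915904998779297), (10.947599411010742, 39.99502182006836), 0.26517343521118164)
plate 2987 ((62.44944381713867, 4.654457092285156), (50.62226486206055, 64.77936553955078), 89.89981842041016) 0.033436728798233076 [ 0.0007529  -0.00092763  0.03339856]
axis [ 0.62269065 31.22352012]
```

View pics/w14.png

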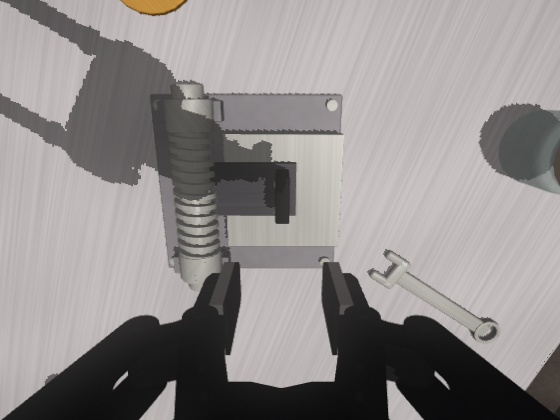

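View pics/top1.png

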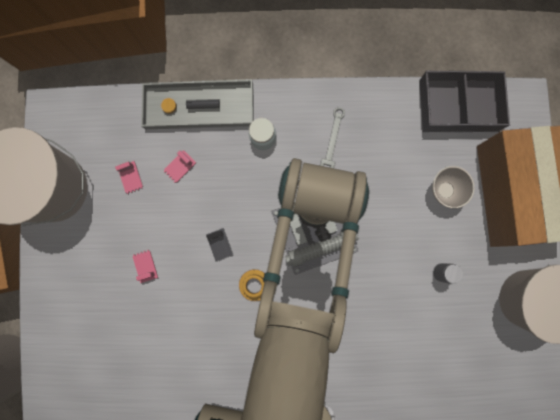

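The leaf is home: its grip is 81.3–81.9 mm from the axis (82 is fully home), its plate is level at 33 mm, and nothing else has moved.

```bash
python3 -c "
from rig import job
print(job.sign_off())"
```

```text
the job is handed in; nothing more can be done
None
```

The coarse comb leaf is seated in the spindle's thread, lying flat on the cradle's bed. I let go of it and raised the gripper clear before handing in at about 19.4 s.

**What I did:** I picked the leaf up by its rib, set it down on the bed, and slid it in with a few newtons until it stopped against the crests. I then pressed it home at about 9 N for more than a second, eased the load off and opened the jaws.

**Last checks:**
- **Seated:** the grip point is 81.3–81.9 mm from the axis. Fully home is 82 mm; tips on crests would be 86.4 mm. All five teeth looked fully in along the whole edge.
- **Flat:** the plate's top is level at 33.4 mm above the bench, against 33 expected.
- **Clear and undisturbed:** the wrist force is near zero with the jaws off the leaf. In the last top picture nothing else looks moved, though the arm hid part of the bench.

**What disagreed:**
- **Sideways misalignment:** during the approach the leaf settled about 1 mm off along the spindle. I saw it in the picture, backed off and shifted it before going in. The force never passed about 5 N during this, but a tip may have brushed a crest.
- **Camera offset:** the pictures still showed the teeth about 0.7 mm off the groove centres once seated. That is more than the fit allows, so I put it down to my groove measurement.

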